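# Set out the portion lesson by pushing plate and tub onto their marks

## Robot

A 7-joint arm with a two-finger parallel gripper is mounted at the origin on the work surface. World frame = base frame: x ahead of the robot, y to its left, z up, the work surface at z = 0. Lengths are in m, angles in rad, forces in N, time in s.
With the tool pointing down it reaches from about 0.425 to 1.025 m from the base axis. Payload 9.4 kg.
Tool frame: the origin (TCP) lies at the very end of the fingers, on their centre line; the grasp point (between the pads) lies 19 mm behind it (grasp_offset is the distance from the TCP to the grasp point, in m); z points along the fingers, y is the line along which they close (so a half turn about z gives the same grasp; the last joint's range is limited). The gripper opens to 85 mm and grips with 20 to 120 N. Pads are 22 mm wide; open, the fingers measure 114 mm over their backs; the gripper's body (76 mm by 85 mm) begins 54 mm behind the grasp point. The pads swing forward as they close: fully open they stand 13 mm farther back than shut.
Start: joints at [1.224, 0.599, -0.003, 1.599, 0.002, 0.943, -0.08], TCP at [0.193, -0.699, 0.231] pointing down, gripper open.
Joint ranges: [-2.57, 2.57], [-0.35, 1.97], [-1.29, 1.29], [0.11, 2.56], [-1.05, 4.19], [0.11, 1.86], [-2.63, 2.63]. Speed limits (rad/s): [2.22, 2.22, 3.01, 3.01, 3.14, 3.14, 3.14].

## Interface

Orientations are given as a unit quaternion [w, x, y, z].
In Python, from cell import * gives the robot as it stands. The module is installed in compiled form; this text tells all that it offers.
- The arm moves only by the shell command python3 -m jog 'ROWS'. ROWS is text: rows parted by semicolons, each of 7 numbers parted by spaces: the turn, a rotation vector about the tool's x, y, z in units of 5 degrees (1.0 is 5 degrees), then the shift along the tool's x, y, z in units of 30 mm (1.0 is 30 mm), then the finger opening in mm, from 0 to 85.4. A call has 1 to 12 rows; each row is the pose to reach, as a shift and turn from the pose commanded when the call began, along the tool's axes at that moment; what a row does not reach only later rows make up. A row lasts 1/8 s, in which the tool goes at most 62.5 mm and 10.7 degrees, less where a joint would pass 70% of its speed; a pose out of reach is approached as far as the arm can. A call with a gripper value outside its range is refused whole. The fingers move at their own pace and stop on an object; the grip force is fixed at half the most. Time passes only in rows, so rows that repeat a pose let the fingers close. It gives the time, the measured TCP pose, the force, the opening and the grip force at its end, in the units of the state.
- get_obs(): the state, without advancing time (a new reading comes with each control period).
- capture(name): name is "scene" or "top" or "wrist"; returns a dict with "pixels" (420x560x3 uint8, blue, green, red), "camera_matrix" (3x3 intrinsics, pixels), "xyz" and "orientation" of the camera in the world. Camera axes: x right, y down, z forward; pixel columns grow to the right and rows downward; lengths in m; the calibration is good to about 2 mm. A picture is of the moment at which its call begins. There is no depth.
- job_done(): hands the job in; it is judged then, once.
Trained networks look in a picture, given as the dict that the camera call returned (one of the last four; its "shot" number tells which), for a name from the list of things; names that differ only in an ending like _2 or _b are one class to them, and where a whole thing is asked for, a point or a joint stands for the part that bears it (a point fixed in the world has none). Each returns a list of dicts, best first, with "score" (0 to 1); they miss things now and then, are a little off and sometimes report something else, mostly with a low value. They report only what shows in the picture. A call takes as long as a camera call. They do not tell look-alikes from the thing itself.
- search_frame(picture, thing): "box" ([left, top, right, bottom] in pixels, round what is visible of it).
- cut_out(picture, thing): "mask" (420x560 bool, what is visible of it) and "box" ([left, top, right, bottom] in pixels, round what is visible of it).
- tip_of(picture, thing): "location" ([column, row] in pixels: a listed point, or the origin of a listed thing).
The state is a dict: "time": time; "joint_pos": joint angles; "qvel": joint speeds; "effort": joint torques, N m; "tcp_pos": TCP position; "eef_rot": TCP orientation; "contact_force": force on the tool from outside, world axes, zero at the start; "wrist_torque": the same for the moment, N m; "grip_width": finger opening in m; "grip_force": force on a finger pad.
Only numpy, scipy, OpenCV 4.12 (cv2) and the standard library are available. Lean on these libraries where they do the work, as an engineer would, in place of code of your own. Each camera call takes 0.05 s, during which the arm holds its last target. There are 200 camera calls.

## Task

Set out the meal lesson on the printed mat: push the green plate along the desk onto the large green circle, and push the yoghurt tub along the desk onto the small blue circle, so that each stands wholly inside its circle. Only push them with the fingers, sliding on the desk all the way; do not lift, carry or tip them, and leave everything else where it stands.

Things in the scene. Friction and masses are not known exactly. Their poses are not given: they have to be found in the camera images.
- plate: loose lime-green divided portion plate, round, straight low wall: 200 mm across at its rim, 186 mm at its foot, 22 mm tall, wall 4 mm, floor 4 mm, three low dividers (to 17 mm height); about 0.25 kg. Origin: centre of its underside; z up. Its yaw does not matter.
- tub: loose closed white yoghurt tub with a pale blue band and a dark blue lid, round: 88 mm across at the foot, 96 mm at the lid, 61 mm tall; about 0.35 kg. Origin: centre of its underside; z up. Its yaw does not matter.
- plate_mark (a point): centre of the large light-green printed circle with dark green edge, 236 mm across, on the flat off-white lesson mat (300 x 440 mm, fixed to the desk, under 1 mm thick, no step to catch on). It lies at desk height. The mat's place and yaw vary.
- tub_mark (a point): centre of the small pale-blue printed circle with blue edge, 132 mm across, on the same mat, 202 mm from the centre of the large circle. At desk height.
- drink: bystander: purple drink bottle, 60 mm across, 165 mm tall. Origin: centre of its underside.
- sanitiser: bystander: clear sanitiser bottle with green cap, 48 mm across, 120 mm tall. Origin: centre of its underside.
- meter: bystander: black glucose meter lying flat, 95 x 55 x 18 mm, long side along its x. Origin: centre of its underside.
- vial: bystander: grey test-strip vial with black cap, 30 mm across, 52 mm tall. Origin: centre of its underside.
- apple: bystander: red model apple, 72 mm across, 72 mm tall with its stem. Origin: centre of its underside.
- carton: bystander: small milk carton, 55 x 55 mm, 126 mm tall with its gable. Origin: centre of its underside.
- lancer: bystander: blue pen-shaped lancing device lying along its x, 16 mm thick, 100 mm long. Origin: under its middle, at desk height.
Mind the look-alikes: they are no part of the job. There is more than one size of the plate; the one meant has the size given above.

How it is judged:
By the outcome, as a careful person would: the job done as asked, in the order asked, and still so for the second after the job is handed in, with the robot touching nothing.
It also fails if it takes over 51 s, if anything falls off the work surface, if the arm or the gripper's body presses on something with over 40 N, if the wrist force passes 120 N, or if a joint passes its speed limit or range.

## Working session

There is one attempt and no reset: what is moved stays moved. The work goes in short steps, Python scripts to look and compute and a shell command to move; the robot and the scene stay as the last step left them, time stands still between calls to the robot, and variables do not carry over. Pictures are saved under pics/ and viewed, at most 10 in all, crops included, and the job is handed in when it is done.

```bash
mkdir -p pics
cat > h.py <<'E'
from cell import *
import numpy as np, cv2
from scipy.spatial.transform import Rotation as R
def rot(q): return R.from_quat([q[1],q[2],q[3],q[0]]).as_matrix()
def world(c,px,z=0.):
    d=rot(c["orientation"])@np.linalg.inv(c["camera_matrix"])@np.array([px[0],px[1],1.])
    o=np.array(c["xyz"]); return o+d*(z-o[2])/d[2]
E
python3 - <<'E'
from h import *
o=get_obs();print({k:np.round(o[k],3) for k in("time","tcp_pos","eef_rot","grip_width")})
for n in("scene","top"):
    c=capture(n);cv2.imwrite(f"pics/{n}.png",c["pixels"]);print(n,np.round(c["xyz"],3),c["orientation"])
    for t in("plate","tub","drink","sanitiser","meter","vial","apple","carton","lancer"):
        print(t,[(np.round(d["box"]).astype(int).tolist(),round(d["score"],2)) for d in search_frame(c,t)][:3])
    for t in("plate","tub","plate_mark","tub_mark","drink","sanitiser","meter","vial","apple","carton","lancer"):
        print(t,[(np.round(d["location"]).tolist(),round(d["score"],2),np.round(world(c,d["location"])[:2],3).tolist()) for d in tip_of(c,t)][:3])
E
```

```text
{'time': np.float64(0.0), 'tcp_pos': array([ 0.193, -0.698,  0.23 ]), 'eef_rot': array([-0.001,  0.991,  0.135, -0.   ]), 'grip_width': np.float64(0.086)}
scene [ 1.158 -0.465  0.597] [-0.40779416  0.79566608  0.39585602 -0.20956483]
plate [([273, 119, 365, 166], 0.9), ([438, 195, 498, 233], 0.9), ([332, 172, 408, 220], 0.6)]
tub [([117, 252, 167, 315], 0.91)]
drink [([408, 167, 448, 243], 0.58)]
sanitiser [([279, 140, 298, 187], 0.82), ([409, 170, 443, 242], 0.59), ([232, 186, 274, 211], 0.38)]
meter [([231, 188, 274, 215], 0.79)]
vial [([173, 210, 191, 233], 0.86)]
apple [([243, 314, 285, 363], 0.82)]
carton [([156, 293, 206, 372], 0.84)]
lancer [([351, 260, 393, 289], 0.83)]
plate [([370.0, 198.0], 0.9, [0.554, 0.257]), ([464.0, 213.0], 0.64, [0.74, 0.389]), ([318.0, 146.0], 0.58, [0.235, 0.351])]
tub [([370.0, 276.0], 0.65, [0.756, 0.045]), ([146.0, 297.0], 0.61, [0.534, -0.341])]
plate_mark [([328.0, 236.0], 0.86, [0.604, 0.067])]
tub_mark [([262.0, 274.0], 0.88, [0.616, -0.125])]
drink [([421.0, 235.0], 0.64, [0.732, 0.237])]
sanitiser [([290.0, 182.0], 0.95, [0.363, 0.142])]
m
[... 833 characters left out ...]
 0.47)]
plate [([180.0, 198.0], 0.95, [0.554, 0.254]), ([134.0, 331.0], 0.88, [0.237, 0.351]), ([136.0, 125.0], 0.81, [0.747, 0.375])]
tub [([423.0, 205.0], 0.62, [0.533, -0.341])]
plate_mark [([251.0, 186.0], 0.64, [0.585, 0.079])]
tub_mark []
drink [([190.0, 131.0], 0.87, [0.729, 0.235])]
sanitiser [([230.0, 277.0], 0.68, [0.363, 0.128])]
meter [([281.0, 268.0], 0.66, [0.384, 0.005]), ([263.0, 120.0], 0.65, [0.757, 0.05])]
vial [([361.0, 267.0], 0.72, [0.386, -0.185])]
apple [([371.0, 110.0], 0.9, [0.779, -0.226])]
carton [([423.0, 138.0], 0.97, [0.706, -0.351]), ([421.0, 205.0], 0.66, [0.534, -0.336]), ([368.0, 108.0], 0.55, [0.785, -0.218])]
lancer [([263.0, 119.0], 0.77, [0.76, 0.051])]
```

View pics/top.png

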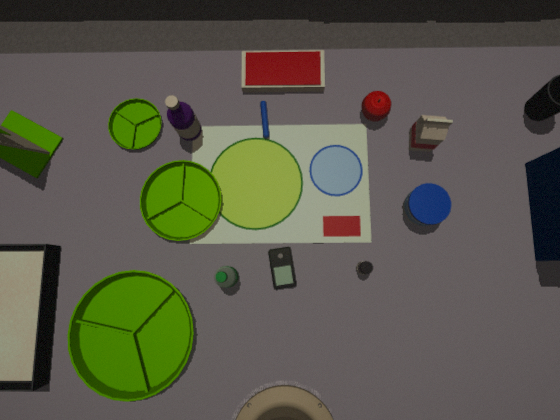

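View pics/scene.png

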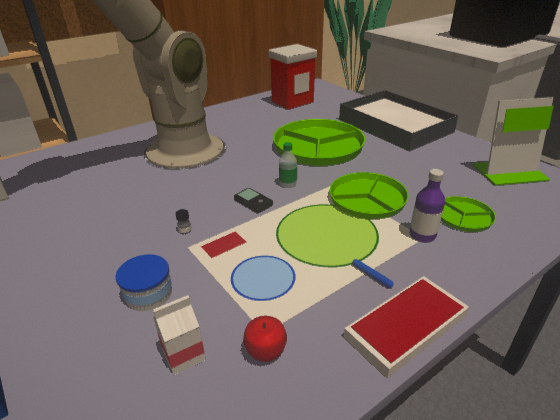

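The top view shows three green plates: medium at (181,200), large at (131,335) and small at (135,125). The tub is at (429,204), the big circle at (256,183) and the blue circle at (336,170). The scene view agrees with these positions. Next I'll measure them accurately.

```bash
cat >> h.py <<'E'
def circ(c,m,z):
    m=m.astype(np.uint8); cs,_=cv2.findContours(m,cv2.RETR_EXTERNAL,cv2.CHAIN_APPROX_NONE)
    k=cv2.convexHull(max(cs,key=cv2.contourArea))[:,0]
    p=np.array([world(c,q,z)[:2] for q in k])
    A=np.c_[2*p,np.ones(len(p))]; s=np.linalg.lstsq(A,(p**2).sum(1),rcond=None)[0]
    return np.round([*s[:2],2*np.sqrt(s[2]+s[0]**2+s[1]**2)],4)
def blob(c,lo,hi,near):
    m=cv2.inRange(cv2.cvtColor(c["pixels"],cv2.COLOR_BGR2HSV),lo,hi)
    n,l,s,ce=cv2.connectedComponentsWithStats(m)
    i=1+np.argmin([np.hypot(*(ce[j]-near))+(1e3 if s[j,4]<200 else 0) for j in range(1,n)])
    return l==i
def row(x,y,z,yaw,tilt=0,grip=50):
    "world pose -> jog row; yaw of tool x deg, tilt deg about tool y"
    o=get_obs();R0=rot(o["eef_rot"]);a=np.radians(yaw)
    T=np.array([[np.cos(a),np.sin(a),0],[np.sin(a),-np.cos(a),0],[0,0,-1.]])@R.from_euler('y',tilt,degrees=True).as_matrix()
    t=R.from_matrix(R0.T@T).as_rotvec(degrees=True)/5; s=R0.T@(np.array([x,y,z])-o["tcp_pos"])/.03
    print(*np.round(t,2),*np.round(s,2),grip)
E
python3 - <<'E'
from h import *
for n,P in(("top",((180,198),(256,183),(336,170),(429,204))),("scene",((369,195),(328,234),(263,277),(143,272)))):
    c=capture(n);hsv=cv2.cvtColor(c["pixels"],cv2.COLOR_BGR2HSV)
    for p in P: print(n,p,hsv[p[1]+3,p[0]+8])
    for t in("plate","tub"):
        for d in cut_out(c,t)[:3]: print(t,np.round(d["box"]),[circ(c,d["mask"],z).tolist() for z in((.022,) if t=="plate" else (.061,))])
    h=lambda p:hsv[p[1]+3,p[0]+8].astype(int)
    for p,z in zip(P[1:],(0,0,.061)):
        v=h(p);m=blob(c,np.clip(v-[7,70,70],0,255),np.clip(v+[7,70,70],0,255),p);print(p,m.sum(),circ(c,m,z))
E
```

```text
top (180, 198) [ 42 255 144]
top (256, 183) [ 37 149 164]
top (336, 170) [ 98  50 149]
top (429, 204) [111 202 115]
plate [ 68. 270. 192. 402.] [[0.2339, 0.3515, 0.2893]]
plate [142. 160. 220. 242.] [[0.5471, 0.2478, 0.1965]]
plate [110.  98. 164. 151.] [[0.7416, 0.3697, 0.1344]]
tub [404. 181. 451. 225.] [[0.5242, -0.3267, 0.1072]]
(256, 183) 6105 [0.5937 0.069  0.2262]
(336, 170) 1802 [ 0.6241 -0.1308  0.1202]
(429, 204) 1366 [ 0.527  -0.3331  0.0951]
scene (369, 195) [ 43 255 157]
scene (328, 234) [ 37 161 185]
scene (263, 277) [103  61 181]
scene (143, 272) [111 189 147]
plate [271. 119. 364. 166.] [[0.2357, 0.3527, 0.3164]]
plate [438. 194. 498. 233.] [[0.754, 0.3596, 0.1446]]
plate [331. 172. 411. 220.] [[0.5545, 0.2434, 0.2114]]
tub [117. 254. 170. 312.] [[0.5563, -0.3393, 0.1307]]
(328, 234) 4545 [0.5907 0.0736 0.2292]
(263, 277) 2009 [ 0.6233 -0.1279  0.1233]
(143, 272) 1515 [ 0.5316 -0.3345  0.0983]
```

Run:
```python
from h import *
row(.47,-.40,.25,50,0,60);row(.62,-.1,.25,80,0,60);row(.515,.386,.2,103.8,0,60)
```

```text
0.0 0.0 -6.91 11.55 -7.14 -0.62 60
0.0 0.0 -12.91 19.03 -15.45 -0.62 60
0.0 0.0 -17.67 19.97 -31.99 1.04 60
```

```bash
python3 -m jog '0 0 -6.9 11.5 -7 -0.6 60;0 0 -6.9 11.5 -7 -0.6 60;0 0 -6.9 11.5 -7 -0.6 60;0 0 -6.9 11.5 -7 -0.6 60;0 0 -6.9 11.5 -7 -0.6 60;0 0 -6.9 11.5 -7 -0.6 60;0 0 -12.9 19 -15.5 -0.6 60;0 0 -12.9 19 -15.5 -0.6 60;0 0 -12.9 19 -15.5 -0.6 60;0 0 -12.9 19 -15.5 -0.6 60;0 0 -12.9 19 -15.5 -0.6 60;0 0 -12.9 19 -15.5 -0.6 60'
python3 - <<'E'
from h import *
row(.56,.2,.25,95,0,60);row(.515,.386,.2,103.8,0,60);row(.515,.386,.03,103.8,0,60)
E
```

```text
time: 3.9
tcp_pos: [0.6196, -0.0965, 0.2495]
eef_rot: [0.0, 0.766, 0.643, 0.0]
contact_force: [-0.0, -2.1, 0.1]
grip_width: 0.0598
grip_force: 0.0
0.01 -0.0 -3.0 9.39 -3.67 -0.02 60
0.01 -0.0 -4.76 15.23 -6.23 1.65 60
0.01 -0.0 -4.76 15.23 -6.23 7.32 60
```

```bash
python3 -m jog '0 0 -4.8 15.2 -6.2 1.6 60;0 0 -4.8 15.2 -6.2 1.6 60;0 0 -4.8 15.2 -6.2 1.6 60;0 0 -4.8 15.2 -6.2 1.6 60;0 0 -4.8 15.2 -6.2 1.6 60;0 0 -4.8 15.2 -6.2 1.6 60;0 0 -4.8 15.2 -6.2 1.6 60;0 0 -4.8 15.2 -6.2 1.6 60;0 0 -4.8 15.2 -6.2 1.6 60;0 0 -4.8 15.2 -6.2 4.5 60;0 0 -4.8 15.2 -6.2 7 60;0 0 -4.8 15.2 -6.2 7.3 60'
python3 - <<'E'
from h import *
row(.515,.386,.005,103.8,0,60)
c=capture("scene");cv2.imwrite("pics/s2.png",c["pixels"][60:260,250:530].repeat(2,0).repeat(2,1))
E
```

```text
time: 5.4
tcp_pos: [0.5152, 0.3809, 0.028]
eef_rot: [0.0, 0.616, 0.787, -0.001]
contact_force: [-0.3, 0.1, 0.2]
grip_width: 0.0599
grip_force: 0.0
-0.01 0.02 0.02 0.17 0.03 0.77 60
```

View pics/s2.png

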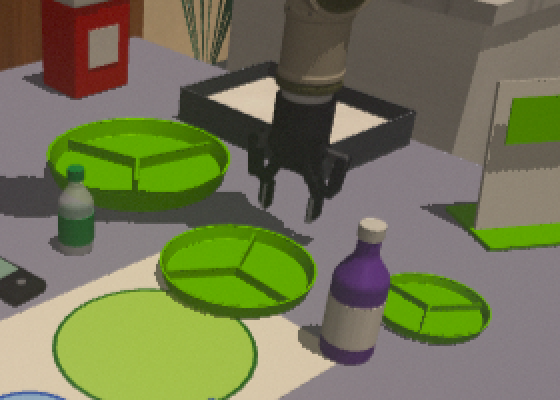

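The crop shows the open fingers at (265,200) and (315,210), behind the plate at (238,268), with clear desk around them. I'll lower and push.

```bash
python3 -m jog '0 0 0 0 0 0.8 60;0 0 0 -0.6 0 0.8 60;0 0 0 -1.1 0 0.8 60;0 0 0 -1.6 0 0.8 60;0 0 0 -2.1 0 0.8 60;0 0 0 -2.6 0 0.8 60;0 0 0 -3.1 0 0.8 60;0 0 0 -3.6 0 0.8 60;0 0 0 -4.1 0 0.8 60;0 0 0 -4.6 0 0.8 60;0 0 0 -5 0 0.8 60;0 0 0 -5.2 0 0.8 60';python3 - <<'E'
from h import *
c=capture("top");cv2.imwrite("pics/t3.png",c["pixels"])
for d in cut_out(c,"plate")[:3]: print(np.round(d["box"]),circ(c,d["mask"],.022),world(c,tip_of(c,"plate")[0]["location"]))
E
```

```text
time: 6.95
tcp_pos: [0.5528, 0.2302, 0.0061]
eef_rot: [0.0, 0.616, 0.788, -0.0]
contact_force: [-1.1, 2.1, 1.9]
grip_width: 0.0602
grip_force: 1.0
[230. 149. 271. 223.] [0.5781 0.1185 0.1835] [0.58207377 0.13130298 0.        ]
[ 70. 316. 152. 399.] [0.1936 0.3787 0.215 ] [0.58207377 0.13130298 0.        ]
```

View pics/t3.png

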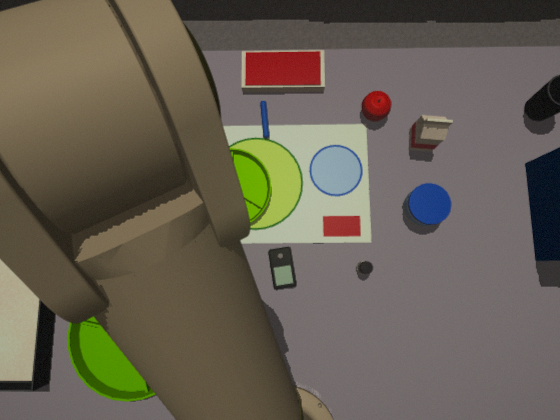

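```bash
cat >> h.py <<'E'
def plate(c,near):
    return circ(c,blob(c,(40,200,60),(48,255,255),near),.022)
E
python3 - <<'E'
from h import *
c=capture("scene");p=tip_of(c,"plate");print([(np.round(d["location"]),world(c,d["location"])[:2].round(3)) for d in p[:3]])
for d in cut_out(c,"plate")[:3]: print(np.round(d["box"]),circ(c,d["mask"],.022))
print(plate(c,(345,215)))
cv2.imwrite("pics/s4.png",c["pixels"][100:300,220:500].repeat(2,0).repeat(2,1))
E
```

```text
[(array([317., 147.]), array([0.24 , 0.341])), (array([462., 215.]), array([0.74 , 0.379])), (array([344., 219.]), array([0.579, 0.138]))]
[300. 193. 383. 244.] [0.5844 0.1236 0.2083]
[272. 121. 355. 165.] [0.2372 0.3487 0.309 ]
[438. 194. 496. 234.] [0.7554 0.3609 0.1405]
[0.58   0.1275 0.1996]
```

View pics/s4.png

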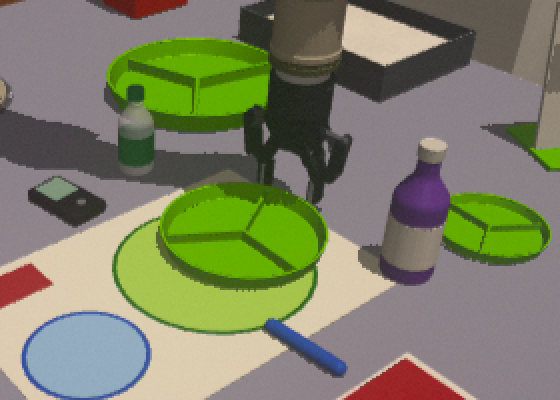

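```bash
python3 -m jog '0 0 0 -0.4 0 0 60;0 0 0 -0.8 0 0 60;0 0 0 -1.2 0 0 60;0 0 0 -1.5 0 0 60;0 0 0 -1.7 0 0 60;0 0 0 -1.8 0 0 60;0 0 0 -1.9 0 0 60;0 0 0 -1.9 0 0 60;0 0 0 -1.5 0 0 60;0 0 0 -1 0 0 60';python3 - <<'E'
from h import *
c=capture("scene");print(plate(c,(328,230)),[world(c,d["location"])[:2].round(3) for d in tip_of(c,"plate")[:3]])
c=capture("top");
for d in cut_out(c,"plate")[:3]: print(np.round(d["box"]),circ(c,d["mask"],.022))
cv2.imwrite("pics/s5.png",np.hstack([capture("scene")["pixels"][140:300,230:430].repeat(2,0).repeat(2,1),c["pixels"][90:250,180:380].repeat(2,0).repeat(2,1)]))
E
```

```text
time: 8.55
tcp_pos: [0.5596, 0.2033, 0.0063]
eef_rot: [-0.0, 0.616, 0.788, 0.0]
contact_force: [-0.3, -0.2, 0.9]
grip_width: 0.0603
grip_force: 0.0
[0.592  0.0752 0.198 ] [array([0.741, 0.382]), array([0.592, 0.076]), array([0.221, 0.366])]
[273. 146. 292. 208.] [0.5932 0.0507 0.1568]
[ 70. 299. 171. 401.] [0.2036 0.3762 0.2412]
[267. 125. 374. 241.] [ 0.5853 -0.0837  0.355 ]
```

View pics/s5.png

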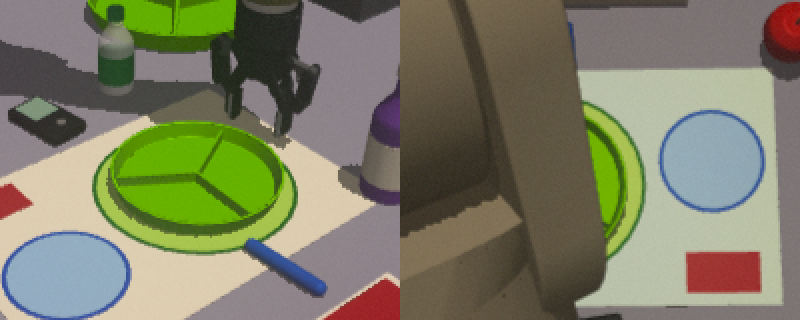

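The plate sits inside the ring in the scene crop, with its centre about (197,175). The top view is still blocked by the arm. I'll lift, move over to the tub and recheck the plate from above.

Run:
```python
from h import *
row(.555,.225,.25,103.8,0,50);row(.62,-.1,.25,80,0,50);row(.486,-.427,.2,65,0,50)
```

```text
-0.0 0.0 0.04 0.76 0.03 -8.13 50
-0.0 0.0 4.8 -10.27 -0.49 -8.12 50
-0.0 0.0 7.8 -19.77 -7.46 -6.45 50
```

```bash
python3 -m jog '0 0 0 0.8 0 0 50;0 0 0 0.8 0 -3 50;0 0 0 0.8 0 -5 50;0 0 0 0.8 0 -7 50;0 0 0 0.8 0 -8 50;0 0 4.8 -10.3 -0.5 -8 50;0 0 4.8 -10.3 -0.5 -8 50;0 0 4.8 -10.3 -0.5 -8 50;0 0 4.8 -10.3 -0.5 -8 50;0 0 4.8 -10.3 -0.5 -8 50;0 0 4.8 -10.3 -0.5 -8 50;0 0 7.8 -17 -5 -7 50'
python3 - <<'E'
from h import *
row(.486,-.427,.2,65,8,50);row(.486,-.427,.025,65,8,50)
E
```

```text
time: 10.3
tcp_pos: [0.6002, -0.1579, 0.2388]
eef_rot: [-0.0, 0.823, 0.568, 0.002]
contact_force: [0.8, -0.8, 0.4]
grip_width: 0.05
grip_force: 0.0
-0.05 1.57 0.85 -9.74 -0.38 1.26 50
-0.05 1.57 0.85 -9.76 -0.39 7.1 50
```

```bash
python3 -m jog '0 1.6 0.9 -9.7 -0.4 1 50;0 1.6 0.9 -9.7 -0.4 1 50;0 1.6 0.9 -9.7 -0.4 1 50;0 1.6 0.9 -9.7 -0.4 1 50;0 1.6 0.9 -9.7 -0.4 1 50;0 1.6 0.9 -9.7 -0.4 1 50;0 1.6 0.9 -9.7 -0.4 1.3 50'
python3 - <<'E'
from h import *
row(.486,-.427,.025,65,8,50)
row(.486,-.427,.008,65,8,50)
c=capture("top");cv2.imwrite("pics/t6.png",c["pixels"]);p=np.array((251,184))
for d in cut_out(c,"plate")[:3]: print(np.round(d["box"]),circ(c,d["mask"],.022))
print(plate(c,p)); 
m=cv2.inRange(cv2.cvtColor(c["pixels"],cv2.COLOR_BGR2HSV),(33,90,60),(50,255,255));n,l,s,ce=cv2.connectedComponentsWithStats(m)
i=l[184,256] or l[180,250];print("disc",circ(c,l==i,0),s[i]) 
print("tub",circ(c,blob(c,(104,130,45),(118,255,185),(429,204)),.061))
E
```

```text
time: 11.18
tcp_pos: [0.4848, -0.4267, 0.1998]
eef_rot: [-0.039, 0.843, 0.534, 0.058]
contact_force: [-0.9, 0.5, 0.5]
grip_width: 0.0499
grip_force: 0.0
-0.04 -0.0 -0.06 -0.81 0.07 5.77 50
-0.04 -0.0 -0.06 -0.89 0.07 6.33 50
[107.  98. 162. 148.] [0.7418 0.3695 0.1335]
[ 69. 269. 194. 403.] [0.2341 0.3518 0.2897]
[406. 181. 451. 226.] [ 0.5309 -0.3421  0.1086]
[0.5901 0.0741 0.1977]
disc [0.5939 0.0697 0.2299] [ 208  138   94   91 6497]
tub [ 0.527  -0.3332  0.0951]
```

View pics/t6.png

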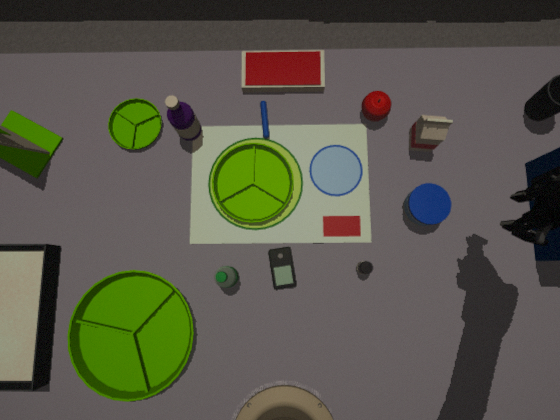

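The plate is centred in its circle to about 5 mm at (253,184), and nothing else has moved. Now the tub.

```bash
python3 -m jog '0 0 0 -0.3 0 2 50;0 0 0 -0.6 0 4 50;0 0 0 -0.8 0 5.8 50;0 0 0 -0.9 0.1 6.2 50;0 0 0 -0.9 0.1 6.3 50'
python3 - <<'E'
from h import *
for d in(.095,.19,.226):
  u=np.array([.4206,.9072]);t=np.array([.527,-.333])+u*(d-.05);row(*t,.008,65,8,50)
c=capture("scene");cv2.imwrite("pics/s7.png",c["pixels"][200:400,60:340].repeat(2,0).repeat(2,1))
E
```

```text
time: 11.9
tcp_pos: [0.4871, -0.4282, 0.0092]
eef_rot: [-0.039, 0.842, 0.534, 0.058]
contact_force: [1.0, -0.4, 1.0]
grip_width: 0.0498
grip_force: 0.0
-0.05 -0.0 -0.05 4.88 -0.16 0.73 50
-0.05 -0.0 -0.05 8.02 -0.17 1.17 50
-0.05 -0.0 -0.05 9.21 -0.18 1.34 50
```

View pics/s7.png

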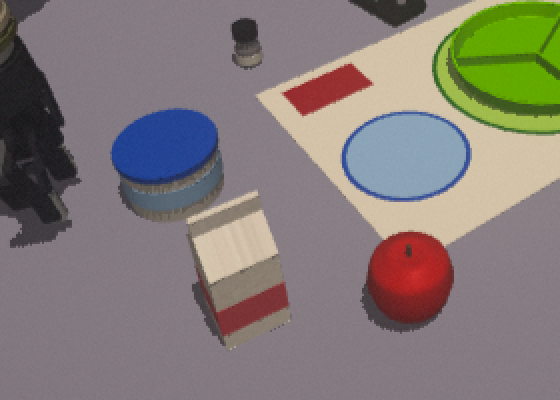

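The fingers are low behind the tub, at about (50,190) in the crop, with the tub at (170,160). The way to the blue circle at (405,155) is clear.

```bash
python3 -m jog '0 0 0 0.5 0 0.07 50;0 0 0 1 0 0.15 50;0 0 0 1.4 0 0.2 50;0 0 0 1.8 0 0.26 50;0 0 0 2.2 -0.05 0.32 50;0 0 0 2.6 -0.05 0.38 50;0 0 0 3 -0.1 0.44 50;0 0 0 3.4 -0.1 0.5 50;0 0 0 3.8 -0.1 0.55 50;0 0 0 4.2 -0.15 0.6 50;0 0 0 4.5 -0.15 0.65 50;0 0 0 4.6 -0.15 0.67 50'
python3 - <<'E'
from h import *
c=capture("top");print("tub",circ(c,blob(c,(104,130,45),(118,255,185),(375,190)),.061));print(plate(c,(251,184)))
c2=capture("scene");print(circ(c2,blob(c2,(104,130,45),(118,255,200),(190,270)),.061))
cv2.imwrite("pics/t8.png",np.hstack([c["pixels"][90:250,280:480].repeat(2,0).repeat(2,1),c2["pixels"][190:350,110:310].repeat(2,0).repeat(2,1)]))
E
```

```text
time: 13.45
tcp_pos: [0.5414, -0.3001, 0.008]
eef_rot: [-0.04, 0.843, 0.534, 0.057]
contact_force: [-3.4, -4.7, 5.0]
grip_width: 0.0501
grip_force: 3.3
tub [ 0.5593 -0.2579  0.0948]
[0.5903 0.074  0.1975]
[ 0.5641 -0.2589  0.0979]
```

View pics/t8.png

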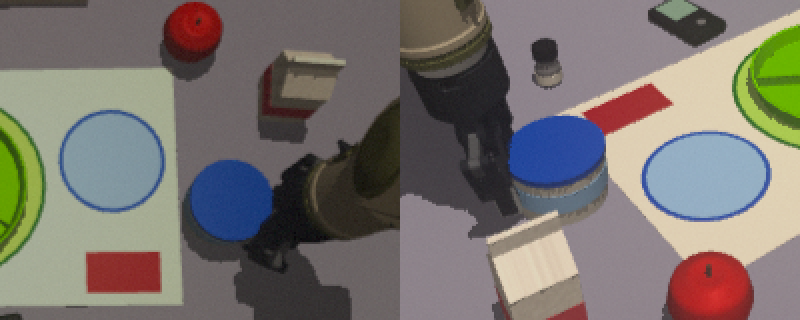

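The tub is sliding upright and the contact is centred. The lid is at (231,200) in the top crop, and about 144 mm remain along the same line.

```bash
python3 -m jog '0 0 0 0.4 0 0.05 50;0 0 0 0.9 0 0.12 50;0 0 0 1.4 0 0.2 50;0 0 0 1.9 0 0.27 50;0 0 0 2.4 0 0.34 50;0 0 0 2.9 0 0.41 50;0 0 0 3.4 0.05 0.48 50;0 0 0 3.8 0.05 0.54 50;0 0 0 4.1 0.05 0.58 50;0 0 0 4.3 0.05 0.6 50;0 0 0 4.4 0.05 0.62 50;0 0 0 4.5 0.05 0.63 50'
python3 - <<'E'
from h import *
c=capture("top");print("tub",circ(c,blob(c,(104,130,45),(118,255,185),(342,172)),.061));print(plate(c,(251,184)))
c2=capture("scene");print(circ(c2,blob(c2,(104,130,45),(118,255,200),(262,255)),.061))
E
```

```text
time: 15.05
tcp_pos: [0.6006, -0.1783, 0.0079]
eef_rot: [-0.04, 0.843, 0.534, 0.057]
contact_force: [-1.0, -3.3, 0.4]
grip_width: 0.0501
grip_force: 2.2
tub [ 0.6104 -0.1213  0.1179]
[0.5902 0.0741 0.1975]
[ 0.6513 -0.1583  0.158 ]
```

```bash
python3 -m jog '0 0 0 0.1 0 0.01 50;0 0 0 0.2 0 0.02 50;0 0 0 0.25 0 0.03 50;0 0 0 0.25 0 0.03 50;0 0 0 -0.5 0 -0.07 50;0 0 0 -1.2 0 -0.2 50;0 0 0 -2.2 0 -0.5 50;0 0 0 -2.5 0 -3 50;0 0 0 -3 0 -5 50;0 0 0 -4 0 -6.5 50;0 0 0 -5.5 0 -7 50;0 0 0 -7 0 -7 50'
python3 - <<'E'
from h import *
c=capture("top");print("tub",circ(c,blob(c,(108,170,45),(118,255,185),(340,172)),.061));print(plate(c,(251,184)))
c2=capture("scene");print(circ(c2,blob(c2,(108,170,45),(118,255,200),(262,255)),.061))
print([world(c2,d["location"])[:2].round(3) for d in tip_of(c2,"tub")[:2]])
cv2.imwrite("pics/t9.png",np.hstack([c["pixels"][90:250,180:380].repeat(2,0).repeat(2,1),c2["pixels"][190:350,190:390].repeat(2,0).repeat(2,1)]))
E
```

```text
time: 16.65
tcp_pos: [0.501, -0.3944, 0.1892]
eef_rot: [-0.037, 0.843, 0.534, 0.058]
contact_force: [1.4, -0.6, 0.0]
grip_width: 0.0501
grip_force: 0.0
tub [ 0.6233 -0.1283  0.0929]
[0.5901 0.074  0.1975]
[ 0.6238 -0.128   0.0924]
[array([ 0.621, -0.122])]
```

View pics/t9.png

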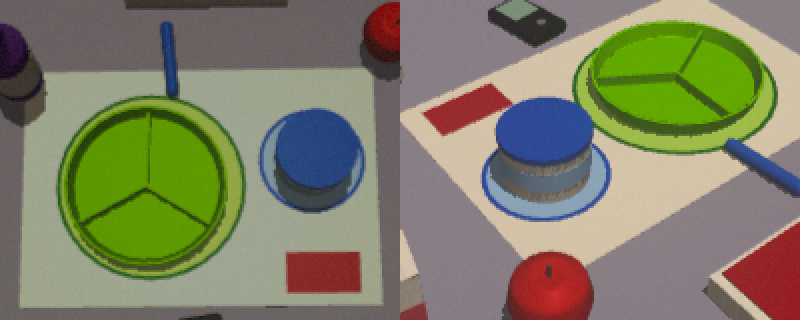

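Both things stand inside their circles: the plate at (148,187) and the tub lid at (316,149) in the top crop. The tub is within about 1 mm of its mark and the plate within about 5 mm. The robot is clear of everything.

```bash
python3 -c "from cell import *; print(job_done())"
```

```text
the job is handed in; nothing more can be done
None
```

I pushed the plate and then the tub along the desk; by the last camera check each stands wholly inside its circle (plate about 5 mm off centre, tub about 1 mm), nothing else appeared moved, and I handed the job in at about 17 s.

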